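# Start and close the canister's screw lid

## Robot

A 7-joint arm with a two-finger parallel gripper is mounted at the origin on the work surface. World frame = base frame: x ahead of the robot, y to its left, z up, the work surface at z = 0. Lengths are in m, angles in degrees, forces in N, time in s.
With the tool pointing down it reaches from about 0.425 to 0.875 m from the base axis. Payload 4.7 kg.
Tool frame: the origin (TCP) lies on the mounting face of the last link; the fingertips stand 182 mm ahead of it and the grasp point (between the pads) lies 164 mm ahead of it; z points along the fingers, y is the line along which they close (so a half turn about z gives the same grasp; the last joint's range is limited). The gripper opens to 87 mm and grips with 3 to 60 N. Pads are 19 mm wide; open, the fingers measure 117 mm over their backs; the gripper's body (75 mm by 190 mm) begins 51 mm behind the grasp point.
Start: joints at [-69.952, 18.392, -4.016, 83.108, 1.295, 78.541, -3.26], TCP at [0.214, 0.614, 0.405] pointing down, gripper open.
Joint ranges: [-163.93, 163.93], [-17.29, 119.83], [-79.2, 71.16], [3.27, 140.29], [-89.18, 269.18], [5.43, 117.66], [-154.24, 154.24]. Speed limits (degrees/s): [147.25, 147.25, 180, 180, 180, 180, 180].

## Interface

Orientations are given as [roll, pitch, yaw] about the fixed x, y, z axes, in that order (R = Rz(yaw) Ry(pitch) Rx(roll)).
In Python, from cell import env gives the robot as it stands.
- The arm moves only by the tool servo_tool, never from a script. Its argument "plan" is a list of rows, each an object with "xyz": the shift along the tool's x, y, z in cm, a list of three; "twist": the turn, a rotation vector about the tool's x, y, z in degrees, a list of three; "jaw": the closure, from 0 (fully open) to 1 (shut). In form: [{"xyz": [x, y, z], "twist": [wx, wy, wz], "jaw": jaw}, ...]. A call has 1 to 10 rows; each row is the pose to reach, as a shift and turn from the pose commanded when the call began, along the tool's axes at that moment; what a row does not reach only later rows make up. A row lasts 1/12 s, in which the tool goes at most 41.7 mm and 7.16 degrees, less where a joint would pass 70% of its speed; a pose out of reach is approached as far as the arm can. A call with a gripper value outside its range is refused whole. The fingers move at their own pace and stop on an object; "newtons" is the grip in N (left out, the last holds). Time passes only in rows, so rows that repeat a pose let the fingers close. It gives the time, the measured TCP pose, the force, the opening and the grip force at its end, in the units of the state.
- env.get_obs(): the state, without advancing time (a new reading comes with each control period).
- env.read_camera(name): name is "side" or "top"; returns a dict with "img" (384x512x3 uint8, red, green, blue), "camera_matrix" (3x3 intrinsics, pixels), "R" (3x3) and "t" (3): a world point X has camera coordinates R X + t. Camera axes: x right, y down, z forward; pixel columns grow to the right and rows downward; lengths in m; the calibration is good to about 2 mm. A picture is of the moment at which its call begins. There is no depth.
- env.sign_off(): hands the job in; it is judged then, once.
The state is a dict: "time_s": time; "qpos": joint angles; "joint_velocities": joint speeds; "effort": joint torques, N m; "tool_pos": TCP position; "tool_rot": TCP orientation; "force": force on the tool from outside, world axes, zero at the start; "wrist_torque": the same for the moment, N m; "grip_width": finger opening in m; "grasp_force": force on a finger pad.
Only numpy, scipy, OpenCV 4.12 (cv2) and the standard library are available. Lean on these libraries where they do the work, as an engineer would, in place of code of your own. Each camera call takes 0.05 s, during which the arm holds its last target. There are 200 camera calls.

## Task

Put the steel lid back on the stainless canister and screw it fully home. Its thread jams if you just turn it forwards, so rest the lid level on the neck, turn it backwards (anticlockwise from above) with a light push until you feel it drop into the thread, then turn it forwards (clockwise) until it is firmly down, and let go. Never force it, and leave the other things where they stand.

Things in the scene. Friction and masses are not known exactly. Their poses are not given: they have to be found in the camera images.
- lid: Loose round steel lid, 68 mm across, 32 mm tall without its grip, about 0.16 kg, lying skirt down. Origin: centre of its underside (lower edge of the skirt), z up. Inside, four 4 mm pins point inwards along its +x, -x, +y, -y, centres 4.3 mm above the origin, ends 23.5 mm from the axis.
- lid_grip (a point): Centre of the black wing grip on the lid's top, 46.5 mm above the lid's origin: a bar 46 mm long along the lid's x, 14 mm thick along its y, from 32 to 61 mm above the origin.
- lid_seat (a point): On the lid's axis at the underside of its top plate, 28 mm above the lid's origin. Level with canister_rim when the lid is home; 8 to 15 mm above it with the pins resting on the ridges or posts; 3 mm above it once dropped into the thread's gaps.
- canister: Stainless canister, 92 mm across, in a wooden cradle 130 mm square screwed to the planks: it cannot shift or turn. Origin: under its centre at plank height. Shoulder 90 mm, rim 123 mm above it. Neck 44 mm across, tapering to 38 mm over its top 5 mm. Its yaw does not tell the thread's angle, which is unknown and repeats every 90 degrees.
- canister_rim (a point): Centre of the canister's rim, 123 mm above the planks. A sprung black rubber seal, 33 mm across, stands 3 mm above it and yields down to the rim under 3 N (start) to 9 N (fully down); it lifts an unscrewed lid again.
- neck_thread (a point): On the neck's axis, 18 mm below the rim, mid-height of four equal ridges (5 mm round bars, out to 27.7 mm from the axis). Each spans 60 degrees and falls 6 mm clockwise seen from above; between them gaps. At each lower end an upright post from 11 to 31 mm below the rim stops a pin from either side, so pins on top of the ridges jam if turned clockwise.
- neck_gap (a point): Neck's axis, 24 mm below the rim: where the pins end. By luck a lid drops at once; else, turned anticlockwise on the ridges, it climbs and within 75 degrees drops 8 to 10 mm into the gaps; just past that the next post stops it. Then 35 to 65 degrees clockwise the pins pass under the ridges, drawing it 3 mm down until it binds on the rim (0.3 N m is snug; it stiffens fast). It stays when let go.
- skewer_rack: wooden rack fixed at the back, 90 x 240 mm, with three upright steel skewers up to 230 mm tall
- plate: white ceramic side plate, 170 mm across
- funnel: red plastic funnel, mouth down, 96 mm across, 95 mm tall
- lighter: matte black grill lighter lying flat, 230 mm long; origin on its underside
- spice_jar: small spice jar with a black cap, 56 mm across, 100 mm tall
- oil_bottle: green glass oil bottle, 64 mm across, 210 mm tall
- basting_brush: basting brush lying flat; origin on its underside

How it is judged:
By the outcome, as a careful person would: the job done as asked, in the order asked, and still so for the second after the job is handed in, with the robot touching nothing.
It also fails if it takes over 72 s, if anything falls off the work surface, if the arm or the gripper's body presses on something with over 40 N, if the wrist force passes 120 N, or if a joint passes its speed limit or range.

## Working session

There is one attempt and no reset: what is moved stays moved. The work goes in short steps, Python scripts to look and compute and a tool call to move; the robot and the scene stay as the last step left them, time stands still between calls to the robot, and variables do not carry over. Pictures are saved under pics/ and viewed, at most 10 in all, crops included, and the job is handed in when it is done.

Besides the shell and the picture viewer there is one more tool, called after ">>>" in YAML: its name, and indented under it one key for each argument. servo_tool: Moves the arm, as the interface text tells. Its arguments: {"type":"object","properties":{"plan":{"type":"array","items":{"type":"object","properties":{"xyz":{"type":"array","items":{"type":"number"}},"twist":{"type":"array","items":{"type":"number"}},"jaw":{"type":"number"}}}},"newtons":{"type":"number"}},"required":["plan"]}

```bash
mkdir -p pics
python3 - <<'E'
from cell import env
import cv2,numpy as np
np.set_printoptions(precision=4,suppress=True)
o=env.get_obs();print(o)
for n in("top","side"):
    c=env.read_camera(n);cv2.imwrite(f"pics/{n}0.png",c["img"][:,:,::-1]);np.savez(f"{n}.npz",**c)
    print(n,c["camera_matrix"],c["R"],c["t"],-c["R"].T@c["t"])
E
```

```text
{'time_s': 0.0, 'qpos': array([-69.9534,  18.4394,  -4.0169,  83.1735,   1.2948,  78.5408,
        -3.2614]), 'joint_velocities': array([-0.1241,  0.0832, -0.1053, -0.0554,  0.0219, -0.0505, -0.0873]), 'effort': array([ -0.001 , -49.1289,  -0.4043, -31.2518,  -0.0639,   0.0439,
         0.0002]), 'tool_pos': array([0.2141, 0.6135, 0.4037]), 'tool_rot': array([-179.8916,    0.0051,  160.7629]), 'force': array([0.2961, 0.2377, 0.0041]), 'wrist_torque': array([-0.0073,  0.0377, -0.0171]), 'grasp_force': 0.0, 'grip_width': 0.08706951298852464}
top [[369.6055   0.     259.0036]
 [  0.     369.6055 191.3729]
 [  0.       0.       1.    ]] [[-0.0208 -0.9996 -0.021 ]
 [-0.9845  0.0242 -0.1735]
 [ 0.174   0.0171 -0.9846]] [0.0276 0.5435 0.9611] [ 0.3684 -0.002   1.0412]
side [[396.2619   0.     251.444 ]
 [  0.     396.2619 190.9727]
 [  0.       0.       1.    ]] [[ 0.7773 -0.6291  0.0089]
 [-0.324  -0.4124 -0.8515]
 [ 0.5393  0.6589 -0.5243]] [-0.4248  0.2556  1.0582] [-0.1577 -0.8591  0.7762]
```

View pics/top0.png

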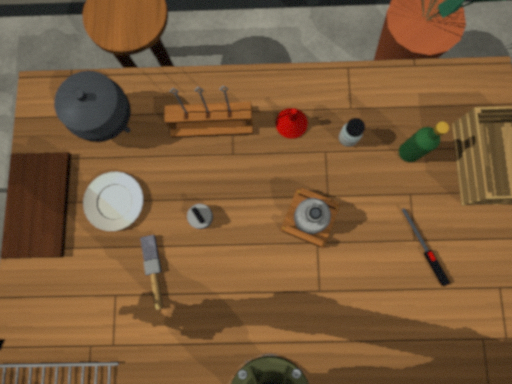

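View pics/side0.png

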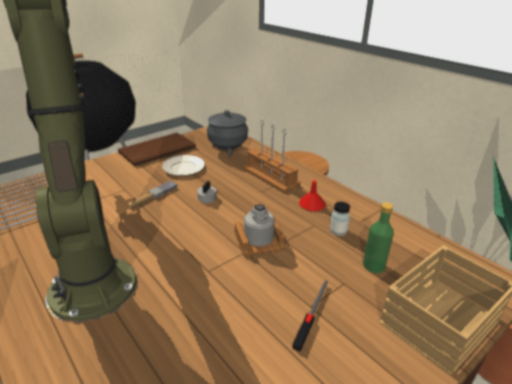

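The top view shows the lid at about (200,215), with its grip slanting, and the canister at about (313,215). In the side view they are at about (207,193) and (260,225). I'll zoom in on both.

Run:
```python
import cv2,numpy as np
t=np.load("top.npz")["img"][:,:,::-1];s=np.load("side.npz")["img"][:,:,::-1]
f=lambda im,u,v,w:cv2.resize(im[v:v+w*3//4,u:u+w],(400,300),interpolation=cv2.INTER_CUBIC)
a=np.vstack([np.hstack([f(t,175,195,50),f(t,275,180,80)]),np.hstack([f(s,185,170,50),f(s,225,195,80)])])
cv2.imwrite("pics/z.png",a)
```

```text
(no output)
```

View pics/z.png

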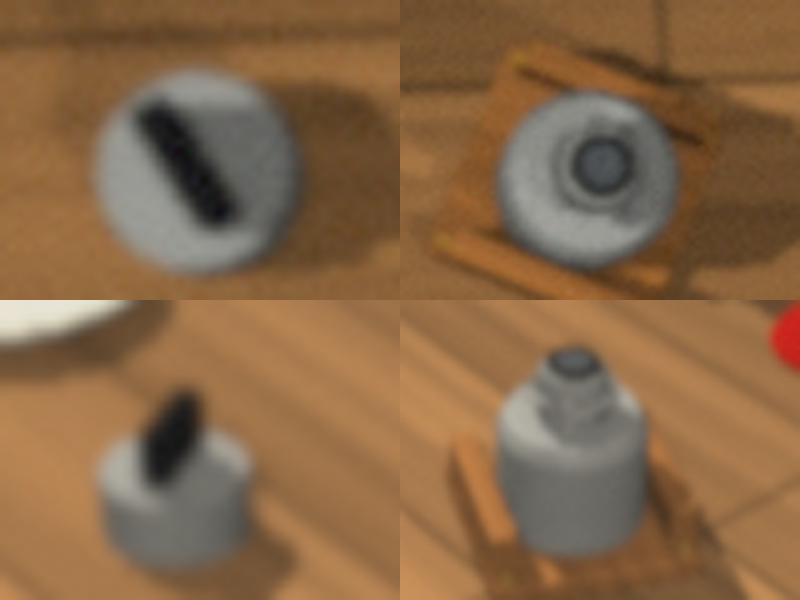

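```bash
cat > h.py <<'E'
import cv2,numpy as np
from scipy.optimize import minimize
def proj(c,P):
    q=np.asarray(P)@c["R"].T+c["t"];return (q@c["camera_matrix"].T)[:,:2]/q[:,2:]
def ray(c,u,v,z):
    d=c["R"].T@np.linalg.solve(c["camera_matrix"],[u,v,1]);o=-c["R"].T@c["t"];return o+d*(z-o[2])/d[2]
def circ(r,z): a=np.arange(0,2*np.pi,.1);return np.c_[r*np.cos(a),r*np.sin(a),0*a+z]
def box(l,w,z0,z1,yaw):
    P=np.array([[i*l/2,j*w/2,z] for i in(1,-1) for j in(1,-1) for z in(z0,z1)]);c,s=np.cos(yaw),np.sin(yaw)
    return P@np.array([[c,s,0],[-s,c,0],[0,0,1]])
K=8
def mask(c,parts,off,win):  # soft mask by supersampling in window u,v,w,h
    u,v,w,h=win;m=np.zeros((h*K,w*K),np.uint8)
    for P in parts:
        q=(proj(c,P+off)-[u,v]+.5)*K-.5
        cv2.fillConvexPoly(m,cv2.convexHull(np.round(q).astype(np.int32)),255)
    return cv2.resize(m,(w,h),interpolation=cv2.INTER_AREA)/255.
def wood(c,win):
    u,v,w,h=win;return c["img"][v:v+h,u:u+w].astype(float)
E
cat > fit.py <<'E'
from h import *
T,S=np.load("top.npz"),np.load("side.npz")
def soft(c,win):
    I=wood(c,win);return np.clip(1-((I[...,0]-I[...,2])/I.max(-1)-.12)/.25,0,1), np.clip((95-I.max(-1))/50,0,1)
def fit(parts,wins,ch,x0,scale):
    obs=[soft(c,w)[ch] for c,w in zip((T,S),wins)]
    def f(p,wh=(0,1)):
        off=np.array([p[0],p[1],0]);e=0
        for k in wh:
            m=mask((T,S)[k],parts(p),off,wins[k]);e+=((cv2.GaussianBlur(m,(0,0),.7)-obs[k])**2).sum()
        return e
    for wh in((0,1),(0,),(1,)):
        b=min((minimize(f,np.array(x0)+d,args=(wh,),method="Nelder-Mead",options=dict(initial_simplex=np.array(x0)+d+np.vstack([0*np.array(scale),np.diag(scale)]))) for d in (0,.5*np.array(scale))),key=lambda r:r.fun)
        print(wh,b.x.round(4),round(b.fun,2))
x0=ray(T,199.6,216.4,.02);xc=ray(T,315,212.6,.126)
print(x0,xc,ray(S,206,187,.0465),ray(S,259,207,.126))
lw=[(183,200,34,34),(190,172,34,40)]
print("lid");fit(lambda p:[circ(.034,0),circ(.034,.032)] and [np.vstack([circ(.034,0),circ(.034,.032)]),box(.046,.014,.032,.061,p[2])],lw,0,[x0[0],x0[1],-.9+np.pi],[.006,.006,.4])
print("grip")
for y in(.5,-.5,1,-1):fit(lambda p:[box(.046,.014,.032,.061,p[2])],lw,1,[x0[0],x0[1],y],[.006,.006,.3])
print("can");fit(lambda p:[np.vstack([circ(.046,0.03),circ(.046,.09)]),np.vstack([circ(.022,.09),circ(.022,.118),circ(.019,.123)])],[(290,195,48,42),(238,200,45,48)],0,[xc[0],xc[1]],[.006,.006])
for nm,c,w in(("T",T,(305,200,22,24)),("S",S,(250,201,20,14))):
    d=np.clip((115-wood(c,w).max(-1))/25,0,1); yy,xx=np.mgrid[w[1]:w[1]+w[3],w[0]:w[0]+w[2]]
    print(nm,d.sum(),ray(c,(d*xx).sum()/d.sum(),(d*yy).sum()/d.sum(),.126))
E
python3 fit.py
```

```text
[0.4822391  0.18245552 0.02      ] [ 0.47326055 -0.12396334  0.126     ] [0.4825179  0.17897245 0.0465    ] [ 0.47207842 -0.12547929  0.126     ]
lid
(0, 1) [0.4843 0.1827 2.5903] 66.23
(0,) [0.4839 0.183  2.6892] 9.96
(1,) [0.485  0.1813 2.5873] 54.2
grip
(0, 1) [0.4839 0.1809 0.6871] 32.25
(0,) [0.4829 0.1806 0.613 ] 14.62
(1,) [0.4833 0.1798 0.8326] 12.99
(0, 1) [0.4836 0.1813 0.706 ] 32.34
(0,) [0.4838 0.181  0.6135] 14.45
(1,) [0.4834 0.1789 0.8038] 13.13
(0, 1) [0.4837 0.1814 0.707 ] 31.87
(0,) [0.4838 0.1814 0.6216] 14.79
(1,) [0.4842 0.1805 0.8342] 12.91
(0, 1) [0.4837 0.1807 0.7296] 32.34
(0,) [0.4832 0.1809 0.6166] 14.28
(1,) [0.4809 0.1761 0.8261] 13.77
can
(0, 1) [ 0.4723 -0.1247] 144.9
(0,) [ 0.4724 -0.123 ] 43.49
(1,) [ 0.4675 -0.1326] 47.53
T 263.15999999999997 [ 0.47275127 -0.13041543  0.126     ]
S 54.24 [ 0.47070405 -0.13131224  0.126     ]
```

```bash
cat > go.py <<'E'
# usage: go.py x y z yaw : tool-frame shift (cm) and twist (deg) to a target with tool pointing down
import sys,numpy as np
from scipy.spatial.transform import Rotation as Ro
from cell import env
np.set_printoptions(precision=3,suppress=True)
o=env.get_obs();R=Ro.from_euler("xyz",o["tool_rot"],degrees=True)
print(o["time_s"],o["tool_pos"],o["tool_rot"],"q",o["qpos"],"F",o["force"],"M",o["wrist_torque"],"w",o["grip_width"],o["grasp_force"])
if len(sys.argv)>4:
    x,y,z,a=map(float,sys.argv[1:5]);Rt=Ro.from_euler("xyz",[180,0,a],degrees=True)
    print("xyz",100*R.inv().apply(np.array([x,y,z])-o["tool_pos"]),"twist",np.degrees((R.inv()*Rt).as_rotvec()))
E
python3 go.py .4837 .1815 .33 36
```

```text
0.1 [0.214 0.614 0.404] [-179.898    0.005  160.762] q [-69.953  18.437  -4.015  83.168   1.295  78.542  -3.26 ] F [-0.265 -0.634  0.169] M [-0.036 -0.024 -0.007] w 0.08685209224323116 0.0
xyz [-39.683 -31.894   7.435] twist [ -0.052   0.114 124.762]
```

>>> servo_tool:
  plan:
    - {"xyz":[-4,-3.2,0.5],"twist":[0,0,7],"jaw":0}
    - {"xyz":[-8,-6.4,1],"twist":[0,0,14],"jaw":0}
    - {"xyz":[-12,-9.6,1.5],"twist":[0,0,21],"jaw":0}
    - {"xyz":[-16,-12.8,2],"twist":[0,0,28],"jaw":0}
    - {"xyz":[-20,-16,2.5],"twist":[0,0,35],"jaw":0}
    - {"xyz":[-24,-19.2,3],"twist":[0,0,42],"jaw":0}
    - {"xyz":[-28,-22.4,3.5],"twist":[0,0,49],"jaw":0}
    - {"xyz":[-32,-25.6,4],"twist":[0,0,56],"jaw":0}
    - {"xyz":[-36,-28.8,4.5],"twist":[0,0,63],"jaw":0}
    - {"xyz":[-39.7,-31.9,5],"twist":[0,0,70],"jaw":0}
  newtons: 20

```text
time_s: 0.93
tool_pos: [0.4348, 0.2602, 0.3639]
tool_rot: [-180.0, -0.0, 90.4]
force: [0.7, -0.1, 0.7]
grip_width: 0.0869
grasp_force: 0.0
```

```bash
python3 go.py .4837 .1815 .29 36
```

```text
0.9333 [0.435 0.26  0.364] [-179.99    -0.01    90.419] q [-49.815   2.118  16.355 106.934  -0.644  71.038 -32.841] F [ 0.662 -0.094  0.688] M [-0.033 -0.034 -0.058] w 0.08691133545340901 0.0
xyz [-7.907  4.832  7.383] twist [-0.014 -0.004 54.419]
```

>>> servo_tool:
  plan:
    - {"xyz":[-3,2,1],"twist":[0,0,7],"jaw":0}
    - {"xyz":[-6,3.5,2],"twist":[0,0,14],"jaw":0}
    - {"xyz":[-7.9,4.8,3],"twist":[0,0,21],"jaw":0}
    - {"xyz":[-7.9,4.8,4],"twist":[0,0,28],"jaw":0}
    - {"xyz":[-7.9,4.8,5],"twist":[0,0,35],"jaw":0}
    - {"xyz":[-7.9,4.8,5],"twist":[0,0,42],"jaw":0}
    - {"xyz":[-7.9,4.8,5],"twist":[0,0,49],"jaw":0}
    - {"xyz":[-7.9,4.8,5],"twist":[0,0,54.4],"jaw":0}
    - {"xyz":[-7.9,4.8,5],"twist":[0,0,54.4],"jaw":0}
    - {"xyz":[-7.9,4.8,5],"twist":[0,0,54.4],"jaw":0}

```text
time_s: 1.77
tool_pos: [0.4832, 0.1839, 0.3139]
tool_rot: [-180.0, 0.0, 36.5]
force: [0.2, 0.7, 0.4]
grip_width: 0.0868
grasp_force: 0.0
```

```bash
python3 go.py .4837 .1815 .215 36
python3 - <<'E'
from h import *
from cell import env
o=[]
for n,u,v in(("top",150,160),("side",150,100)):
    c=env.read_camera(n);np.savez(n+"1.npz",**c);o.append(cv2.resize(c["img"][v:v+112,u:u+100,::-1],(400,448),interpolation=cv2.INTER_CUBIC))
cv2.imwrite("pics/b.png",np.hstack(o))
E
```

```text
1.7667 [0.483 0.184 0.314] [-179.995    0.028   36.524] q [-46.02    5.988  23.664 109.28   -2.639  65.284 -74.841] F [0.183 0.709 0.391] M [-0.117  0.104  0.041] w 0.08678329100950549 0.0
xyz [-0.095  0.224  9.893] twist [-0.004  0.028  0.524]
```

View pics/b.png

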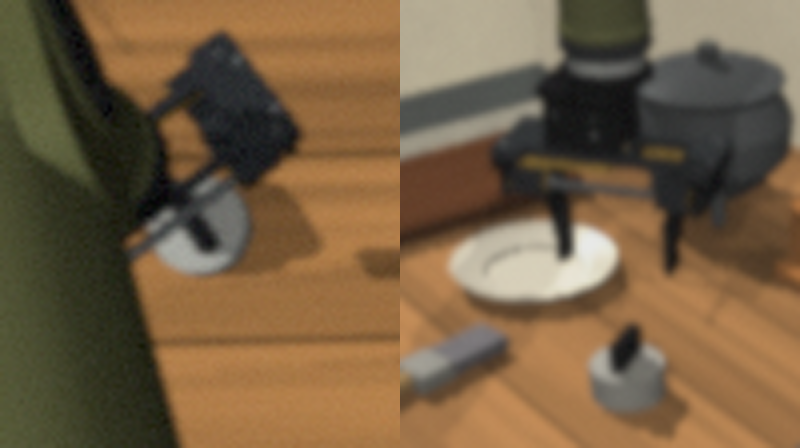

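>>> servo_tool:
  plan:
    - {"xyz":[-0.1,0.2,3],"twist":[0,0,0.5],"jaw":0}
    - {"xyz":[-0.1,0.2,6],"twist":[0,0,0.5],"jaw":0}
    - {"xyz":[-0.1,0.2,8],"twist":[0,0,0.5],"jaw":0.2}
    - {"xyz":[-0.1,0.2,9.4],"twist":[0,0,0.5],"jaw":0.4}
    - {"xyz":[-0.1,0.2,9.4],"twist":[0,0,0.5],"jaw":0.6}
    - {"xyz":[-0.1,0.2,9.4],"twist":[0,0,0.5],"jaw":0.7}
    - {"xyz":[-0.1,0.2,9.4],"twist":[0,0,0.5],"jaw":0.75}
    - {"xyz":[-0.1,0.2,9.4],"twist":[0,0,0.5],"jaw":0.75}
  newtons: 10

```text
time_s: 2.53
tool_pos: [0.4844, 0.182, 0.2216]
tool_rot: [180.0, -0.2, 35.9]
force: [-0.3, 0.5, 0.3]
grip_width: 0.0548
grasp_force: 0.0
```

>>> servo_tool:
  plan:
    - {"xyz":[0,0,0],"twist":[0,0,0],"jaw":1}
    - {"xyz":[0,0,0],"twist":[0,0,0],"jaw":1}
    - {"xyz":[0,0,0],"twist":[0,0,0],"jaw":1}
    - {"xyz":[0,0,0],"twist":[0,0,0],"jaw":1}
    - {"xyz":[0,0,0],"twist":[0,0,0],"jaw":1}
  newtons: 15

```text
time_s: 2.95
tool_pos: [0.4838, 0.1817, 0.2204]
tool_rot: [-180.0, -0.0, 35.9]
force: [0.8, -0.4, 0.7]
grip_width: 0.0214
grasp_force: 0.0
```

```bash
python3 go.py .4725 -.1245 .36 36
```

```text
2.95 [0.484 0.182 0.22 ] [-179.996   -0.023   35.862] q [-44.751  12.732  23.404 114.203  -6.207  54.22  -72.364] F [ 0.761 -0.383  0.686] M [-0.139  0.147  0.01 ] w 0.02144558668903167 0.0
xyz [-18.845  24.156 -13.97 ] twist [-0.004 -0.023 -0.138]
```

>>> servo_tool:
  plan:
    - {"xyz":[0,0,0],"twist":[0,0,0],"jaw":1}
    - {"xyz":[0,0,0],"twist":[0,0,0],"jaw":1}
    - {"xyz":[0,0,0],"twist":[0,0,0],"jaw":1}
    - {"xyz":[0,0,0],"twist":[0,0,0],"jaw":1}
  newtons: 15

```text
time_s: 3.28
tool_pos: [0.4837, 0.1818, 0.2203]
tool_rot: [-180.0, -0.0, 35.9]
force: [-0.5, -0.1, 1.5]
grip_width: 0.0136
grasp_force: 15.0
```

>>> servo_tool:
  plan:
    - {"xyz":[0,0,0],"twist":[0,0,0],"jaw":1}
    - {"xyz":[0,0,0],"twist":[0,0,0],"jaw":1}
    - {"xyz":[0,0,-1],"twist":[0,0,0],"jaw":1}
    - {"xyz":[0,0,-2],"twist":[0,0,0],"jaw":1}
    - {"xyz":[0,0,-4],"twist":[0,0,0],"jaw":1}
    - {"xyz":[0,0,-7],"twist":[0,0,0],"jaw":1}
    - {"xyz":[0,0,-10],"twist":[0,0,0],"jaw":1}
    - {"xyz":[0,0,-14],"twist":[0,0,0],"jaw":1}
    - {"xyz":[0,0,-14],"twist":[0,0,0],"jaw":1}
    - {"xyz":[0,0,-14],"twist":[0,0,0],"jaw":1}
  newtons: 35

```text
time_s: 4.12
tool_pos: [0.4846, 0.1816, 0.3638]
tool_rot: [180.0, -0.4, 35.8]
force: [-0.5, 0.1, -1.5]
grip_width: 0.014
grasp_force: 35.0
```

```bash
python3 go.py .4725 -.1245 .36 36
python3 - <<'E'
from h import *
from cell import env
o=[]
for n,u,v in(("top",150,160),("side",150,90)):
    c=env.read_camera(n);np.savez(n+"2.npz",**c);o.append(cv2.resize(c["img"][v:v+112,u:u+100,::-1],(400,448),interpolation=cv2.INTER_CUBIC))
cv2.imwrite("pics/c.png",np.hstack(o))
E
```

```text
4.1167 [0.485 0.182 0.364] [179.973  -0.393  35.842] q [-46.491   3.266  23.983 105.961  -1.474  70.671 -76.222] F [-0.539  0.091 -1.52 ] M [-0.07   0.144 -0.009] w 0.014046691443993033 34.9533758405596
xyz [-18.913  24.106   0.257] twist [ 0.027 -0.393 -0.159]
```

View pics/c.png

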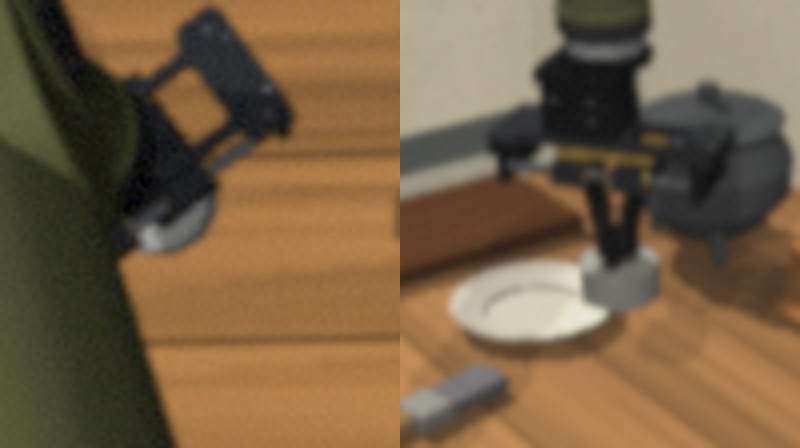

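>>> servo_tool:
  plan:
    - {"xyz":[-2.5,3.2,-0.5],"twist":[0,0,0],"jaw":1}
    - {"xyz":[-5,6.4,-0.8],"twist":[0,0,0],"jaw":1}
    - {"xyz":[-7.5,9.6,-0.8],"twist":[0,0,0],"jaw":1}
    - {"xyz":[-10,12.8,-0.8],"twist":[0,0,0],"jaw":1}
    - {"xyz":[-12.5,16,-0.8],"twist":[0,0,0],"jaw":1}
    - {"xyz":[-15,19.2,-0.8],"twist":[0,0,0],"jaw":1}
    - {"xyz":[-17,21.8,-0.8],"twist":[0,0,0],"jaw":1}
    - {"xyz":[-18.4,23.5,-0.8],"twist":[0,0,0],"jaw":1}
    - {"xyz":[-18.85,24.15,-0.8],"twist":[0,0,0],"jaw":1}
    - {"xyz":[-18.85,24.15,-0.8],"twist":[0,0,0],"jaw":1}

```text
time_s: 5.05
tool_pos: [0.4716, -0.1264, 0.3671]
tool_rot: [-179.9, 0.1, 35.6]
force: [0.2, -0.2, -2.2]
grip_width: 0.0136
grasp_force: 35.0
```

>>> servo_tool:
  plan:
    - {"xyz":[0,0,0],"twist":[0,0,0],"jaw":1}
    - {"xyz":[0,0,0],"twist":[0,0,0],"jaw":1}
    - {"xyz":[0,0,0],"twist":[0,0,0],"jaw":1}

```text
time_s: 5.3
tool_pos: [0.4727, -0.1224, 0.3678]
tool_rot: [-180.0, 0.0, 36.1]
force: [0.1, 0.1, -1.3]
grip_width: 0.0139
grasp_force: 35.0
```

```bash
python3 go.py .4725 -.1245 .36 36
python3 - <<'E'
from h import *
from cell import env
o=[]
for n,u,v in(("top",265,150),("side",210,140)):
    c=env.read_camera(n);np.savez(n+"3.npz",**c);o.append(cv2.resize(c["img"][v:v+112,u:u+100,::-1],(400,448),interpolation=cv2.INTER_CUBIC))
cv2.imwrite("pics/d.png",np.hstack(o))
E
```

```text
5.3 [ 0.473 -0.122  0.368] [-179.953    0.026   36.051] q [-30.064  -1.506  41.318 109.622   1.035  71.565 -43.033] F [ 0.081  0.064 -1.279] M [-0.011  0.088  0.021] w 0.013860023867086603 34.95350316166878
xyz [-0.137  0.155  0.776] twist [-0.047  0.026  0.051]
```

View pics/d.png

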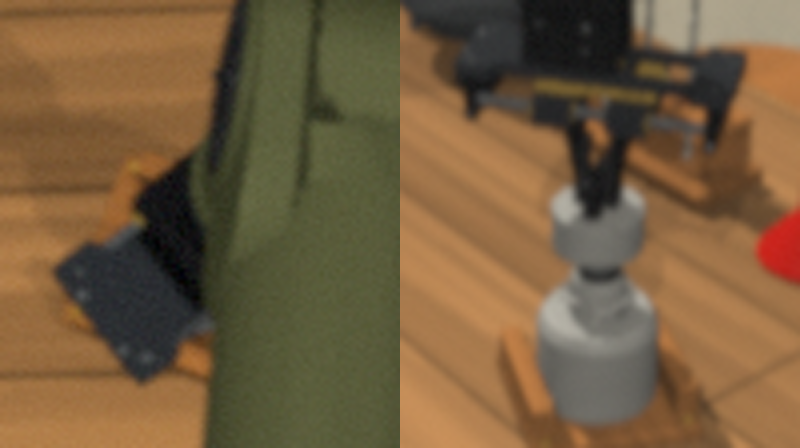

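```bash
python3 - <<'E'
from h import *
c=dict(np.load("side3.npz"));I=c["img"].astype(float)
s=np.clip(1-((I[...,0]-I[...,2])/I.max(-1)-.12)/.25,0,1)
def e(r0,r1):
    o=[]
    for v in range(r0,r1):
        r=s[v,335-90:375-90+20] if 0 else s[v,232:390-110]
        k=np.where(r>.5)[0];a,b=k[0],k[-1]
        o.append((232+a-(r[a]-.5)/(r[a]-r[a-1]+1e-9),232+b+(r[b]-.5)/(r[b]-r[b+1]+1e-9)))
    return np.mean(o,0)
L=e(193,200);B=e(218,236);print(L,L.mean(),B,B.mean())
for P in([[.4725,-.1235,.163],[.4725,-.1235,.05],[.4725+.00389,-.1235-.00315,.163]]):print(proj(c,[P]))
E
python3 go.py .4725 -.1240 .345 36
```

```text
[248.03763898 270.17050367] 259.1040713263385 [244.72458536 273.39119378] 259.05788957157563
[[258.91470556 196.02857453]]
[[258.21615273 227.40943857]]
[[260.64498497 196.04184966]]
5.4 [ 0.473 -0.123  0.368] [-179.982    0.01    36.013] q [-30.052  -1.521  41.364 109.602   1.053  71.562 -43.019] F [-0.674 -0.887 -1.554] M [-0.104  0.093  0.012] w 0.01362815229813889 34.95324091985822
xyz [-0.072  0.07   2.301] twist [-0.018  0.01   0.013]
```

>>> servo_tool:
  plan:
    - {"xyz":[0,0.1,0.8],"twist":[0,0,0],"jaw":1}
    - {"xyz":[0,0.1,1.6],"twist":[0,0,0],"jaw":1}
    - {"xyz":[0,0.1,2.2],"twist":[0,0,0],"jaw":1}
    - {"xyz":[0,0.1,2.6],"twist":[0,0,0],"jaw":1}
    - {"xyz":[0,0.1,2.9],"twist":[0,0,0],"jaw":1}
    - {"xyz":[0,0.1,3.2],"twist":[0,0,0],"jaw":1}
    - {"xyz":[0,0.1,3.3],"twist":[0,0,0],"jaw":1}
    - {"xyz":[0,0.1,3.3],"twist":[0,0,0],"jaw":1}

```text
time_s: 6.07
tool_pos: [0.473, -0.1253, 0.335]
tool_rot: [-180.0, 0.0, 35.9]
force: [-1.2, -0.2, -1.6]
grip_width: 0.014
grasp_force: 35.0
```

```bash
python3 go.py .4737 -.1240 .33 36
```

```text
6.0667 [ 0.473 -0.125  0.335] [-179.99     0.012   35.852] q [-29.548   0.701  42.01  111.924  -0.505  67.572 -41.495] F [-1.164 -0.183 -1.612] M [-0.072  0.109 -0.021] w 0.01401092815930035 34.9532332085073
xyz [ 0.137 -0.064  0.497] twist [-0.01   0.012 -0.148]
```

>>> servo_tool:
  plan:
    - {"xyz":[0.05,0,0.15],"twist":[0,0,0],"jaw":1}
    - {"xyz":[0.1,0,0.3],"twist":[0,0,0],"jaw":1}
    - {"xyz":[0.1,0,0.45],"twist":[0,0,0],"jaw":1}
    - {"xyz":[0.1,0,0.55],"twist":[0,0,0],"jaw":1}
    - {"xyz":[0.1,0,0.55],"twist":[0,0,0],"jaw":1}

```text
time_s: 6.48
tool_pos: [0.4737, -0.1247, 0.3294]
tool_rot: [-180.0, 0.0, 35.9]
force: [0.3, -0.6, -1.1]
grip_width: 0.014
grasp_force: 35.0
```

```bash
python3 go.py .4737 -.1240 .33 36
```

```text
6.4833 [ 0.474 -0.125  0.329] [-179.985    0.016   35.86 ] q [-29.504   1.192  42.051 112.229  -0.866  66.909 -41.259] F [ 0.324 -0.586 -1.052] M [-0.072  0.154 -0.034] w 0.013957817485450252 34.95329199358821
xyz [ 0.036 -0.057 -0.055] twist [-0.015  0.016 -0.14 ]
```

>>> servo_tool:
  plan:
    - {"xyz":[0,0,0.1],"twist":[0,0,0],"jaw":1}
    - {"xyz":[0,0,0.2],"twist":[0,0,0],"jaw":1}
    - {"xyz":[0,0,0.3],"twist":[0,0,0],"jaw":1}
    - {"xyz":[0,0,0.3],"twist":[0,0,0],"jaw":1}

```text
time_s: 6.82
tool_pos: [0.4742, -0.1249, 0.3282]
tool_rot: [180.0, -0.1, 35.9]
force: [-3.5, 0.9, 9.7]
grip_width: 0.0137
grasp_force: 34.9
```

>>> servo_tool:
  plan:
    - {"xyz":[0,0,0.1],"twist":[0,0,0],"jaw":1}
    - {"xyz":[0,0,0.2],"twist":[0,0,0],"jaw":1}
    - {"xyz":[0,0,0.2],"twist":[0,0,0],"jaw":1}
    - {"xyz":[0,0,0.2],"twist":[0,0,0],"jaw":1}

```text
time_s: 7.15
tool_pos: [0.4745, -0.1249, 0.3276]
tool_rot: [-180.0, -0.1, 35.8]
force: [-5.7, 2.5, 17.4]
grip_width: 0.0138
grasp_force: 35.0
```

```bash
python3 go.py .4737 -.1240 .33 36
```

```text
7.15 [ 0.475 -0.125  0.328] [-179.991   -0.139   35.836] q [-29.435   1.403  42.111 112.294  -1.144  66.584 -41.044] F [-5.703  2.465 17.443] M [ 0.18   1.708 -0.175] w 0.013848226410825015 34.98980000149459
xyz [-0.012 -0.122 -0.237] twist [-0.009 -0.139 -0.164]
```

>>> servo_tool:
  plan:
    - {"xyz":[-0.05,0,-0.15],"twist":[0,0,0],"jaw":1}
    - {"xyz":[-0.05,0,-0.25],"twist":[0,0,0],"jaw":1}
    - {"xyz":[-0.05,0,-0.25],"twist":[0,0,0],"jaw":1}

```text
time_s: 7.4
tool_pos: [0.4739, -0.1249, 0.3283]
tool_rot: [180.0, -0.1, 35.9]
force: [-0.9, 1.0, 7.3]
grip_width: 0.0137
grasp_force: 35.0
```

```bash
python3 go.py .4737 -.1240 .33 36
```

```text
7.4 [ 0.474 -0.125  0.328] [179.965  -0.113  35.868] q [-29.465   1.248  42.081 112.327  -0.978  66.649 -41.138] F [-0.921  0.985  7.297] M [ 0.139  0.481 -0.058] w 0.013670255490216016 34.97864839620888
xyz [ 0.037 -0.088 -0.169] twist [ 0.035 -0.112 -0.133]
```

Good: a light push with a small side force. Now turn anticlockwise.

>>> servo_tool:
  plan:
    - {"xyz":[0,0,0],"twist":[0,0,-3],"jaw":1}
    - {"xyz":[0,0,0],"twist":[0,0,-6],"jaw":1}
    - {"xyz":[0,0,0],"twist":[0,0,-9],"jaw":1}
    - {"xyz":[0,0,0],"twist":[0,0,-12],"jaw":1}

```text
time_s: 7.73
tool_pos: [0.4746, -0.1245, 0.3284]
tool_rot: [179.9, -0.2, 48.0]
force: [1.4, 2.0, 2.8]
grip_width: 0.0138
grasp_force: 35.0
```

```bash
python3 go.py .4737 -.1240 .33 48
```

```text
7.7333 [ 0.475 -0.125  0.328] [179.867  -0.213  48.02 ] q [-29.29    1.271  41.868 112.298  -1.055  66.538 -28.992] F [1.445 1.979 2.802] M [ 0.279 -0.07  -0.004] w 0.013767337344280916 34.980650916695595
xyz [-0.019 -0.1   -0.162] twist [ 0.133 -0.213  0.02 ]
```

>>> servo_tool:
  plan:
    - {"xyz":[0,0,0.05],"twist":[0,0,-3],"jaw":1}
    - {"xyz":[0,0,0.05],"twist":[0,0,-6],"jaw":1}
    - {"xyz":[0,0,0.05],"twist":[0,0,-9],"jaw":1}
    - {"xyz":[0,0,0.05],"twist":[0,0,-12],"jaw":1}

```text
time_s: 8.07
tool_pos: [0.4732, -0.125, 0.3261]
tool_rot: [-180.0, 0.0, 60.0]
force: [0.8, 0.2, -1.9]
grip_width: 0.014
grasp_force: 35.0
```

```bash
python3 go.py .4737 -.1240 .33 60
```

```text
8.0667 [ 0.473 -0.125  0.326] [-179.974    0.03    60.018] q [-29.08    1.372  41.717 112.497  -0.972  66.516 -16.966] F [ 0.798  0.158 -1.909] M [-0.111  0.087  0.005] w 0.014036634539434878 34.98115053400397
xyz [ 0.107 -0.007 -0.39 ] twist [-0.026  0.03   0.018]
```

The force is gone, so the pins have come off the ridges at a yaw of about 55–60. I'll lower straight into the gap.

>>> servo_tool:
  plan:
    - {"xyz":[0.05,0,0.15],"twist":[0,0,0],"jaw":1}
    - {"xyz":[0.05,0,0.3],"twist":[0,0,0],"jaw":1}
    - {"xyz":[0.05,0,0.45],"twist":[0,0,0],"jaw":1}
    - {"xyz":[0.05,0,0.6],"twist":[0,0,0],"jaw":1}
    - {"xyz":[0.05,0,0.7],"twist":[0,0,0],"jaw":1}
    - {"xyz":[0.05,0,0.7],"twist":[0,0,0],"jaw":1}

```text
time_s: 8.57
tool_pos: [0.4741, -0.1251, 0.3236]
tool_rot: [-179.9, -0.1, 59.8]
force: [-11.3, 1.8, 29.6]
grip_width: 0.0142
grasp_force: 35.1
```

```bash
python3 go.py .4737 -.1240 .318 60
```

```text
8.5667 [ 0.474 -0.125  0.324] [-179.941   -0.101   59.763] q [-28.996   1.695  41.796 112.557  -1.358  66.212 -16.901] F [-11.285   1.806  29.607] M [0.499 2.973 0.125] w 0.014186380403593851 35.07309978478588
xyz [ 0.076 -0.088  0.563] twist [-0.059 -0.101 -0.237]
```

>>> servo_tool:
  plan:
    - {"xyz":[-0.05,0,-0.3],"twist":[0,0,0],"jaw":1}
    - {"xyz":[-0.05,0,-0.5],"twist":[0,0,0],"jaw":1}
    - {"xyz":[-0.05,0,-0.5],"twist":[0,0,0],"jaw":1}

```text
time_s: 8.82
tool_pos: [0.4735, -0.125, 0.3247]
tool_rot: [180.0, -0.0, 59.8]
force: [-0.8, 0.6, -1.9]
grip_width: 0.0138
grasp_force: 35.0
```

```bash
python3 go.py .4737 -.1240 .318 60
```

```text
8.8167 [ 0.473 -0.125  0.325] [179.969  -0.016  59.806] q [-29.054   1.481  41.741 112.589  -1.084  66.276 -17.082] F [-0.766  0.612 -1.944] M [-0.133  0.107 -0.025] w 0.01375449555181016 34.98062951490283
xyz [ 0.1   -0.032  0.668] twist [ 0.031 -0.016 -0.194]
```

>>> servo_tool:
  plan:
    - {"xyz":[0,0,0.2],"twist":[0,0,0],"jaw":1}
    - {"xyz":[0,0,0.2],"twist":[0,0,-3],"jaw":1}
    - {"xyz":[0,0,0.17],"twist":[0,0,-6],"jaw":1}
    - {"xyz":[0,0,0.14],"twist":[0,0,-9],"jaw":1}
    - {"xyz":[0,0,0.11],"twist":[0,0,-12],"jaw":1}

```text
time_s: 9.23
tool_pos: [0.4741, -0.125, 0.325]
tool_rot: [179.9, -0.1, 71.9]
force: [-1.8, 1.6, 10.9]
grip_width: 0.0139
grasp_force: 35.0
```

```bash
python3 go.py .4737 -.1240 .318 72
```

```text
9.2333 [ 0.474 -0.125  0.325] [179.918  -0.093  71.913] q [-28.812   1.529  41.522 112.507  -1.201  66.262  -4.906] F [-1.837  1.574 10.913] M [ 0.335  0.646 -0.386] w 0.01386020674237887 35.03663923591375
xyz [ 0.082 -0.07   0.702] twist [ 0.082 -0.093 -0.087]
```

>>> servo_tool:
  plan:
    - {"xyz":[0,0,-0.1],"twist":[0,0,-3],"jaw":1}
    - {"xyz":[0,0,-0.13],"twist":[0,0,-6],"jaw":1}
    - {"xyz":[0,0,-0.16],"twist":[0,0,-9],"jaw":1}
    - {"xyz":[0,0,-0.19],"twist":[0,0,-12],"jaw":1}
    - {"xyz":[0,0,-0.22],"twist":[0,0,-15],"jaw":1}

```text
time_s: 9.65
tool_pos: [0.4739, -0.1248, 0.3266]
tool_rot: [179.9, -0.1, 86.9]
force: [-1.9, 1.6, 9.0]
grip_width: 0.0136
grasp_force: 35.0
```

```bash
python3 go.py .4737 -.1240 .318 87
```

```text
9.65 [ 0.474 -0.125  0.327] [179.928  -0.068  86.934] q [-28.589   1.398  41.218 112.407  -1.09   66.485   9.988] F [-1.93   1.564  8.972] M [ 0.288  0.615 -0.294] w 0.013598733005173932 35.04121649544686
xyz [ 0.073 -0.029  0.861] twist [ 0.072 -0.068 -0.066]
```

>>> servo_tool:
  plan:
    - {"xyz":[0,0,-0.04],"twist":[0,0,-3],"jaw":1}
    - {"xyz":[0,0,-0.07],"twist":[0,0,-6],"jaw":1}
    - {"xyz":[0,0,-0.1],"twist":[0,0,-9],"jaw":1}
    - {"xyz":[0,0,-0.12],"twist":[0,0,-12],"jaw":1}

```text
time_s: 9.98
tool_pos: [0.474, -0.1247, 0.3277]
tool_rot: [179.9, -0.0, 98.9]
force: [0.1, 1.3, 7.7]
grip_width: 0.0137
grasp_force: 35.0
```

```bash
python3 go.py .4737 -.1240 .318 99
```

```text
9.9833 [ 0.474 -0.125  0.328] [179.904  -0.045  98.948] q [-28.42    1.319  41.005 112.326  -1.027  66.608  21.932] F [0.11  1.347 7.731] M [ 0.302  0.23  -0.208] w 0.013720308266250649 34.99432309996337
xyz [ 0.072 -0.02   0.974] twist [ 0.096 -0.044 -0.052]
```

>>> servo_tool:
  plan:
    - {"xyz":[0,0,-0.02],"twist":[0,0,-3],"jaw":1}
    - {"xyz":[0,0,-0.04],"twist":[0,0,-6],"jaw":1}
    - {"xyz":[0,0,-0.05],"twist":[0,0,-8],"jaw":1}

```text
time_s: 10.23
tool_pos: [0.474, -0.1248, 0.3276]
tool_rot: [179.9, 0.0, 107.0]
force: [-0.0, -0.1, -0.2]
grip_width: 0.0135
grasp_force: 35.0
```

```bash
python3 go.py .4737 -.1240 .318 107
```

```text
10.2333 [ 0.474 -0.125  0.328] [179.893   0.038 106.986] q [-28.302   1.319  40.873 112.338  -0.962  66.556  29.93 ] F [-0.001 -0.069 -0.249] M [-0.083 -0.132 -0.02 ] w 0.013545522293582312 34.9812000291422
xyz [ 0.087 -0.011  0.962] twist [ 0.107  0.038 -0.014]
```

>>> servo_tool:
  plan:
    - {"xyz":[0,0,0.05],"twist":[0,0,-2],"jaw":1}
    - {"xyz":[0,0,0.15],"twist":[0,0,-4],"jaw":1}
    - {"xyz":[0,0,0.25],"twist":[0,0,-4],"jaw":1}
    - {"xyz":[0,0,0.35],"twist":[0,0,-4],"jaw":1}
    - {"xyz":[0,0,0.45],"twist":[0,0,-4],"jaw":1}

```text
time_s: 10.65
tool_pos: [0.4734, -0.1247, 0.3225]
tool_rot: [-180.0, -0.0, 110.8]
force: [0.0, 0.9, -1.5]
grip_width: 0.0141
grasp_force: 35.0
```

```bash
python3 go.py .4737 -.1240 .318 111
```

```text
10.65 [ 0.473 -0.125  0.322] [-179.987   -0.013  110.816] q [-28.182   1.656  40.862 112.706  -1.189  66.065  33.968] F [ 0.038  0.878 -1.542] M [ 0.074 -0.143  0.04 ] w 0.014065328396112527 34.98221701942384
xyz [0.055 0.05  0.45 ] twist [-0.013 -0.013 -0.184]
```

Free at 0.3225, below the ridge height, so the lid has dropped in. I'll lower it to 3 mm above the rim.

>>> servo_tool:
  plan:
    - {"xyz":[0,0,0.1],"twist":[0,0,0],"jaw":1}
    - {"xyz":[0,0,0.2],"twist":[0,0,0],"jaw":1}
    - {"xyz":[0,0,0.3],"twist":[0,0,0],"jaw":1}
    - {"xyz":[0,0,0.4],"twist":[0,0,0],"jaw":1}
    - {"xyz":[0,0,0.48],"twist":[0,0,0],"jaw":1}
    - {"xyz":[0,0,0.48],"twist":[0,0,0],"jaw":1}

```text
time_s: 11.15
tool_pos: [0.4734, -0.1251, 0.3183]
tool_rot: [-180.0, -0.0, 110.8]
force: [-0.5, -0.0, 0.8]
grip_width: 0.0137
grasp_force: 35.0
```

```bash
python3 go.py .4737 -.1240 .318 111
```

```text
11.15 [ 0.473 -0.125  0.318] [-179.986   -0.008  110.843] q [-28.097   1.971  40.933 112.981  -1.417  65.553  34.249] F [-0.489 -0.003  0.82 ] M [-0.008  0.341  0.005] w 0.013669590165820743 34.981782641261816
xyz [0.095 0.073 0.029] twist [-0.014 -0.008 -0.157]
```

>>> servo_tool:
  plan:
    - {"xyz":[0.05,0.03,0.1],"twist":[0,0,0],"jaw":1}
    - {"xyz":[0.05,0.03,0.1],"twist":[0,0,4],"jaw":1}
    - {"xyz":[0.05,0.03,0.1],"twist":[0,0,8],"jaw":1}
    - {"xyz":[0.05,0.03,0.14],"twist":[0,0,12],"jaw":1}
    - {"xyz":[0.05,0.03,0.18],"twist":[0,0,16],"jaw":1}
    - {"xyz":[0.05,0.03,0.22],"twist":[0,0,20],"jaw":1}

```text
time_s: 11.65
tool_pos: [0.4738, -0.1246, 0.3167]
tool_rot: [179.9, -0.0, 90.7]
force: [-2.1, -0.6, 4.4]
grip_width: 0.014
grasp_force: 35.0
```

```bash
python3 go.py .4737 -.1240 .316 91
```

```text
11.65 [ 0.474 -0.125  0.317] [179.946  -0.004  90.663] q [-28.584   2.099  41.412 113.091  -1.546  65.29   14.116] F [-2.114 -0.559  4.407] M [-0.087  0.462  0.006] w 0.01399292569901764 34.983512721955776
xyz [ 0.059 -0.008  0.069] twist [ 0.054 -0.003 -0.337]
```

>>> servo_tool:
  plan:
    - {"xyz":[0,0,0.04],"twist":[0,0,3],"jaw":1}
    - {"xyz":[0,0,0.07],"twist":[0,0,6],"jaw":1}
    - {"xyz":[0,0,0.1],"twist":[0,0,9],"jaw":1}
    - {"xyz":[0,0,0.12],"twist":[0,0,12],"jaw":1}
  newtons: 55

```text
time_s: 11.98
tool_pos: [0.474, -0.1246, 0.3159]
tool_rot: [179.9, -0.0, 78.7]
force: [-1.9, -0.4, 5.7]
grip_width: 0.0134
grasp_force: 55.0
```

```bash
python3 go.py .4737 -.1240 .315 79
```

```text
11.9833 [ 0.474 -0.125  0.316] [179.908  -0.029  78.711] q [-28.867   2.176  41.735 113.142  -1.631  65.151   2.241] F [-1.922 -0.414  5.728] M [-0.05   0.425  0.038] w 0.013376174765349013 54.986500572413206
xyz [ 0.054 -0.041  0.086] twist [ 0.092 -0.028 -0.289]
```

>>> servo_tool:
  plan:
    - {"xyz":[0,0,0.03],"twist":[0,0,3],"jaw":1}
    - {"xyz":[0,0,0.05],"twist":[0,0,6],"jaw":1}
    - {"xyz":[0,0,0.07],"twist":[0,0,8],"jaw":1}

```text
time_s: 12.23
tool_pos: [0.4742, -0.1247, 0.3154]
tool_rot: [179.9, -0.0, 70.7]
force: [-1.1, -0.6, 7.6]
grip_width: 0.0135
grasp_force: 55.0
```

```bash
python3 go.py .4737 -.1240 .315 71
```

```text
12.2333 [ 0.474 -0.125  0.315] [179.879  -0.049  70.722] q [-29.066   2.219  41.958 113.168  -1.675  65.065  -5.705] F [-1.15  -0.623  7.566] M [-0.008  0.47   0.108] w 0.013512356237032494 54.989138189703226
xyz [ 0.046 -0.065  0.043] twist [ 0.121 -0.049 -0.278]
```

>>> servo_tool:
  plan:
    - {"xyz":[0,0,0],"twist":[0,0,2],"jaw":1}
    - {"xyz":[0,0,0],"twist":[0,0,4],"jaw":1}
    - {"xyz":[0,0,0],"twist":[0,0,4],"jaw":1}

```text
time_s: 12.48
tool_pos: [0.4742, -0.1247, 0.3155]
tool_rot: [179.9, -0.1, 66.8]
force: [-1.4, -0.1, 6.8]
grip_width: 0.0138
grasp_force: 55.0
```

```bash
python3 go.py .4737 -.1240 .315 67
```

```text
12.4833 [ 0.474 -0.125  0.315] [179.87   -0.062  66.773] q [-29.172   2.219  42.07  113.163  -1.681  65.06   -9.645] F [-1.429 -0.117  6.841] M [-0.038  0.389 -0.01 ] w 0.013770791578236042 54.98371481895447
xyz [ 0.042 -0.075  0.05 ] twist [ 0.13  -0.062 -0.227]
```

>>> servo_tool:
  plan:
    - {"xyz":[0,0,0.01],"twist":[0,0,2],"jaw":1}
    - {"xyz":[0,0,0.02],"twist":[0,0,4],"jaw":1}
    - {"xyz":[0,0,0.03],"twist":[0,0,6],"jaw":1}

```text
time_s: 12.73
tool_pos: [0.4743, -0.1247, 0.3153]
tool_rot: [179.9, -0.1, 60.8]
force: [-1.7, -0.3, 7.5]
grip_width: 0.0135
grasp_force: 55.0
```

```bash
python3 go.py .4737 -.1240 .315 61
```

```text
12.7333 [ 0.474 -0.125  0.315] [179.867  -0.079  60.764] q [-29.328   2.241  42.239 113.181  -1.704  65.019 -15.631] F [-1.653 -0.334  7.452] M [-0.075  0.468  0.072] w 0.013451109839660868 54.99145567417145
xyz [ 0.032 -0.084  0.025] twist [ 0.134 -0.079 -0.236]
```

>>> servo_tool:
  plan:
    - {"xyz":[0,0,0],"twist":[0,0,1.5],"jaw":1}
    - {"xyz":[0,0,0],"twist":[0,0,3],"jaw":1}
    - {"xyz":[0,0,0],"twist":[0,0,4.5],"jaw":1}

```text
time_s: 12.98
tool_pos: [0.4741, -0.1245, 0.3152]
tool_rot: [179.9, -0.1, 56.3]
force: [-1.9, 0.3, 8.7]
grip_width: 0.0133
grasp_force: 55.0
```

```bash
python3 go.py .4737 -.1240 .315 56.5
```

```text
12.9833 [ 0.474 -0.125  0.315] [179.919  -0.079  56.314] q [-29.45    2.238  42.354 113.19   -1.713  65.062 -20.085] F [-1.93   0.289  8.654] M [0.035 0.75  0.267] w 0.013279807764310432 55.03551165573299
xyz [ 0.021 -0.065  0.023] twist [ 0.081 -0.079 -0.186]
```

>>> servo_tool:
  plan:
    - {"xyz":[0,0,0],"twist":[0,0,1],"jaw":1}
    - {"xyz":[0,0,0],"twist":[0,0,2],"jaw":1}
    - {"xyz":[0,0,0],"twist":[0,0,2],"jaw":1}

```text
time_s: 13.23
tool_pos: [0.474, -0.1245, 0.3152]
tool_rot: [179.9, -0.1, 54.4]
force: [-2.1, -0.3, 8.2]
grip_width: 0.0137
grasp_force: 55.1
```

```bash
python3 go.py .4737 -.1240 .315 54.5
```

```text
13.2333 [ 0.474 -0.124  0.315] [179.943  -0.063  54.385] q [-29.507   2.232  42.404 113.197  -1.699  65.087 -22.026] F [-2.137 -0.277  8.228] M [0.131 0.73  0.338] w 0.013664155660984187 55.079425955191255
xyz [ 0.022 -0.053  0.022] twist [ 0.057 -0.063 -0.115]
```

>>> servo_tool:
  plan:
    - {"xyz":[0,0,0],"twist":[0,0,1],"jaw":1}
    - {"xyz":[0,0,0],"twist":[0,0,1.5],"jaw":1}
    - {"xyz":[0,0,0],"twist":[0,0,1.5],"jaw":1}

```text
time_s: 13.48
tool_pos: [0.474, -0.1244, 0.3152]
tool_rot: [179.9, -0.0, 53.0]
force: [-3.4, -0.2, 7.9]
grip_width: 0.0138
grasp_force: 55.2
```

```bash
python3 go.py .4737 -.1240 .315 53
```

```text
13.4833 [ 0.474 -0.124  0.315] [179.949  -0.048  52.958] q [-29.552   2.229  42.436 113.199  -1.683  65.099 -23.473] F [-3.39  -0.2    7.918] M [0.07  0.841 0.629] w 0.013817284731462508 55.24014797061682
xyz [ 0.016 -0.046  0.023] twist [ 0.051 -0.048 -0.042]
```

>>> servo_tool:
  plan:
    - {"xyz":[0,0,-0.1],"twist":[0,0,0],"jaw":1}
    - {"xyz":[0,0,-0.15],"twist":[0,0,0],"jaw":0.7}
    - {"xyz":[0,0,-0.15],"twist":[0,0,0],"jaw":0.5}
    - {"xyz":[0,0,-0.15],"twist":[0,0,0],"jaw":0.5}
    - {"xyz":[0,0,-0.15],"twist":[0,0,0],"jaw":0.5}
    - {"xyz":[0,0,-0.15],"twist":[0,0,0],"jaw":0.5}

```text
time_s: 13.98
tool_pos: [0.4735, -0.1244, 0.3152]
tool_rot: [-180.0, -0.0, 52.8]
force: [0.3, -0.5, -0.5]
grip_width: 0.0384
grasp_force: 0.0
```

>>> servo_tool:
  plan:
    - {"xyz":[0,0,-1],"twist":[0,0,0],"jaw":0.5}
    - {"xyz":[0,0,-3],"twist":[0,0,0],"jaw":0.5}
    - {"xyz":[0,0,-6],"twist":[0,0,0],"jaw":0.5}
    - {"xyz":[0,0,-9],"twist":[0,0,0],"jaw":0.5}
    - {"xyz":[0,0,-11],"twist":[0,0,0],"jaw":0.5}
    - {"xyz":[0,0,-12],"twist":[0,0,0],"jaw":0.5}
    - {"xyz":[0,0,-12],"twist":[0,0,0],"jaw":0.5}

```text
time_s: 14.57
tool_pos: [0.4741, -0.1248, 0.4379]
tool_rot: [179.8, -0.2, 52.9]
force: [-0.5, -0.8, 0.6]
grip_width: 0.0435
grasp_force: 0.0
```

```bash
python3 go.py
python3 - <<'E'
from h import *
from cell import env
o=[]
for n,u,v in(("top",265,150),("side",210,140)):
    c=env.read_camera(n);np.savez(n+"4.npz",**c);o.append(cv2.resize(c["img"][v:v+112,u:u+100,::-1],(400,448),interpolation=cv2.INTER_CUBIC))
cv2.imwrite("pics/e.png",np.hstack(o))
E
```

```text
14.5667 [ 0.474 -0.125  0.438] [179.795  -0.186  52.854] q [-30.923  -4.466  40.881 103.602   2.899  79.523 -27.789] F [-0.506 -0.839  0.564] M [-0.072  0.107  0.014] w 0.04352379084437628 0.0
```

View pics/e.png

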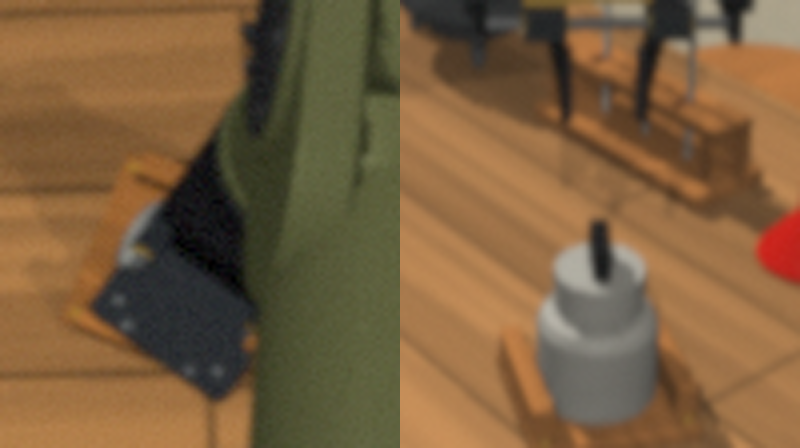

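The side view shows the lid sitting level and low on the canister, with its top at about (600,265), and the gripper clear above it. I'll hand it in.

```bash
python3 -c "
from cell import env
print(env.sign_off())"
```

```text
the job is handed in; nothing more can be done
None
```

The lid is back on the canister and screwed fully home: it dropped into the thread when turned anticlockwise, then tightened clockwise to about 0.6 N m (snug is 0.3), and I let go and handed it in at about 14.7 s; one downward press while finding the thread reached about 30 N before I backed off.

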